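# Hold a glaze sample in the viewing lamp's light

## Task

Turn the lamp's turntable by its red post until it clicks into the detent where the lamp looks straight at the viewing screen. Then pick up the green glaze sample by its two matt white sides only, never touching its polished green faces with the fingers, and hold it upright in the light path, centred on the beam about mid-way between lamp and screen, with its green faces square to the beam. Finish still holding it there, touching nothing else, and leave the orange sample, the mug and the tub where they are.

Things in the scene. Friction and masses are not known exactly. Their poses are not given: they have to be found in the camera images.
- lamp (a joint): Angle of the lamp's turntable, rad. 0: lamp looks straight at the screen (the detent wanted); grows clockwise seen from above. A sprung ball clicks between two studs at 0 and, let go within 0.07 of it, pulls the table in to about 0.02. Elsewhere the table turns freely with slight friction and stays where it is left; 3 N at the post gets over a stud. Stops at -0.08 and 1.72.
- lamp_axis (a point): Point on the turntable's vertical axis, 85 mm above the work surface. Aluminium turntable 200 mm across, top 34 mm above the surface; on its middle a blue lamp housing 52 mm across, top at 112 mm. The dark lens barrel, 36 mm across, reaches 55 mm from the axis at 90 mm height, opposite the red post. y axis: the lamp's beam; the frame turns with the table.
- lamp_post (a point): Point on the centre line of the red upright post that turns the table: round, 16 mm across, from the turntable's top (34 mm) to 110 mm above the work surface, 88 mm from the axis, behind the lamp. This point is 85 mm above the surface. The post moves round the axis in an arc.
- light_path (a point): Where the sample's centre is to be held: on the beam, mid-way in the 125 mm gap from lens to screen, 90 mm above the work surface. y: along the beam to the screen, 63 mm away (white disc in a black ring on a grey box 70 mm wide, 112 mm high); x: level, across the beam; z up. Lamp axis 117 mm away in -y. Below: grey board, 260 x 400 mm, top at 20 mm, and turntable edge. Fixed.
- green_mid (a point): Centre of the green glaze sample, a loose upright block on the work surface, 70 mm tall (this point is 35 mm above its foot), about 0.11 kg. Polished green faces look along +x and -x of this frame, 24 mm apart. Matt white sides, 4 mm thick and 24 mm wide over the full height, look along +y and -y, 28 mm apart outside: grip only those. z up.
- amber_mid (a point): Centre of the orange glaze sample, the same block with orange faces in place of green, standing loose; to be left alone.
- mug: Grey-brown raw clay mug, 76 mm across and 80 mm high with a handle at its +y side; origin at the centre of its underside; to be left alone.
- tub: Tan tub with a white lid, 72 mm across and 80 mm high; origin at the centre of its underside; to be left alone.
Mind the look-alikes: they are no part of the job. What is shaped like the part that bears green_mid but black is not meant.

How it is judged:
On the way, in this order (a step that is already met when the one before it is completed fails the run):
1. the lamp's turntable rests in the detent facing the screen (value of joint lamp between -0.06 and 0.06 rad and velocity of joint lamp between -0.1 and 0.1 rad/s), for 0.3 s.
2. the green sample is lifted clear, held by its matt white sides (contact force between the fingers and green_c0 above 1 N and contact force between the fingers and green_c1 above 1 N and height (world z) of green_mid above 0.06 m), for 0.2 s.
At the end, for the whole second after the job is handed in: Lamp joint within 0.06 rad of 0. Green sample still, gripped on both white sides, centre off light_path by under 8 mm across, 25 along, 15 in height; square to the beam and upright within 0.14 rad; sample and robot off the stand. Orange sample, mug, tub upright, moved under 20 mm (value of joint lamp between -0.06 and 0.06 rad and contact force between the fingers and green_c0 above 1 N and contact force between the fingers and green_c1 above 1 N and x of green_mid in the frame of light_path between -0.008 and 0.008 m and y of green_mid in the frame of light_path between -0.025 and 0.025 m and z of green_mid in the frame of light_path between -0.015 and 0.015 m and angle between the x axis of green_mid and the y axis of light_path, either way round below 0.14 rad and angle between green_mid's own z axis and vertical below 0.14 rad and contact force between green and stand below 0.2 N and contact force between each of the arm, the fingers and stand below 0.5 N and linear speed of green below 0.02 m/s and distance of each of amber_mid, mug, tub from where it was at the start of the episode below 0.02 m and angle between each of amber_mid, mug, tub's own z axis and vertical below 0.15 rad); the arm keeps its last pose, push and grip.
It fails at once if the fingers touch a polished green face of the green sample (contact force between the fingers and green_c2 above 0.5 N).
It fails at once if the orange sample is disturbed (distance of amber_mid from where it was at the start of the episode above 0.02 m or angle between amber_mid's own z axis and vertical above 0.3 rad).
It fails at once if the clay mug is disturbed (distance of mug from where it was at the start of the episode above 0.02 m or angle between mug's own z axis and vertical above 0.3 rad).
It fails at once if the lidded tub is disturbed (distance of tub from where it was at the start of the episode above 0.02 m or angle between tub's own z axis and vertical above 0.3 rad).
It also fails if it takes over 61 s, if anything falls off the work surface, if the arm or the gripper's body presses on something with over 40 N, if the wrist force passes 120 N, or if a joint passes its speed limit or range.

## Robot

A 6-joint arm with a two-finger parallel gripper is mounted at the origin on the work surface. World frame = base frame: x ahead of the robot, y to its left, z up, the work surface at z = 0. Lengths are in m, angles in rad, forces in N, time in s.
With the tool pointing down it reaches from about 0.325 to 0.75 m from the base axis. Payload 7.6 kg.
Tool frame: the origin (TCP) lies between the finger pads; the fingertips stand 11 mm ahead of it and the grasp point (between the pads) lies 8 mm behind it; z points along the fingers, x is the direction in which the jaws open and shut, and the axes are right-handed (so a half turn about z gives the same grasp; the last joint's range is limited). The gripper opens to 85 mm and grips with 20 to 120 N. Pads are 22 mm wide; open, the fingers measure 114 mm over their backs; the gripper's body (76 mm by 85 mm) begins 54 mm behind the grasp point. The pads swing forward as they close: fully open they stand 13 mm farther back than shut.
Start: joints at [-1.184, 0.052, 1.401, -0, 1.689, -0.07], TCP at [0.232, -0.471, 0.242] pointing down, gripper open.
Joint ranges: [-2.9, 2.9], [-0.91, 2.17], [0.12, 2.37], [-1.06, 4.2], [0.26, 2.73], [-2.93, 2.93]. Speed limits (rad/s): [2.57, 2.57, 3.01, 3.14, 3.14, 3.14].

## Interface

Orientations are given as a rotation vector (axis times angle).
In Python, from station import bot gives the robot as it stands. The module is installed in compiled form; this text tells all that it offers.
- The arm moves only by the shell command python3 -m pendant 'ROWS'. ROWS is JSON, a list of rows, each a list of 5 numbers: the opening, from 0 (shut) to 1 (fully open), then the shift along the tool's x, y, z in cm, then the turn about the tool's z in degrees. A call has 1 to 20 rows; each row is the pose to reach, as a shift and turn from the pose measured when the call began, along the tool's axes at that moment; what a row does not reach only later rows make up. A row lasts 1/8 s, in which the tool goes at most 62.5 mm and 10.7 degrees, less where a joint would pass 70% of its speed; a pose out of reach is approached as far as the arm can. A call with a gripper value outside its range is refused whole. The fingers move at their own pace and stop on an object; the grip force is fixed at half the most. Time passes only in rows, so rows that repeat a pose let the fingers close. It gives the time, the measured TCP pose, the force and the opening at its end, in the units of the state.
- bot.state(): the state, without advancing time (a new reading comes with each control period).
- bot.get_image(name): name is "scene" or "side" or "wrist"; returns a dict with "frame" (400x640x3 uint8, red, green, blue), "range_z" (400x640 float32, m along the optical axis (not along the pixel's ray), 0 where there is no reading), "fx", "fy", "cx", "cy" (pixels), "k1" (the pictures are not rectified: a ray, as slopes to the right and down, at radius r is drawn at 1 + k1 r^2 times it, then the intrinsics apply), "R" (3x3) and "t" (3): a world point X has camera coordinates R X + t; the wrist camera has in their place "mount" (4x4, takes a point from camera to tool coordinates, whose origin is the TCP and whose axes are the tool frame's). Camera axes: x right, y down, z forward; pixel columns grow to the right and rows downward; lengths in m; the calibration is good to about 2 mm. A picture is of the moment at which its call begins: read the wrist's pose just before it.
- bot.sign_off(): hands the job in, once; it reports no verdict.
The state is a dict: "time_s": time; "qpos": joint angles; "joint_velocities": joint speeds; "effort": joint torques, N m; "eef_pos": TCP position; "ee_rot": TCP orientation; "wrist_force": force on the tool from outside, world axes, zero at the start; "moment": the same for the moment, N m; "finger_gap": opening from 0.0 (shut) to 1.0 (fully open).
Only numpy, scipy, OpenCV 4.12 (cv2) and the standard library are available. Lean on these libraries where they do the work, as an engineer would, in place of code of your own. Each camera call takes 0.05 s, during which the arm holds its last target.

## Working session

There is one attempt and no reset: what is moved stays moved. The work goes in short steps, Python scripts to look and compute and a shell command to move; the robot and the scene stay as the last step left them, time stands still between calls to the robot, and variables do not carry over. Pictures are saved under pics/ and viewed, and the job is handed in when it is done.

```bash
mkdir -p pics
cat > h.py <<'E'
import numpy as np, cv2
from station import bot
from scipy.spatial.transform import Rotation as Ro
def snap(n,tag):
    s=bot.state(); im=bot.get_image(n)
    cv2.imwrite(f'pics/{tag}.png',im['frame'][:,:,::-1])
    np.savez(f'pics/{tag}.npz',pos=s['eef_pos'],rot=s['ee_rot'],**im)
    return im
def load(tag):
    d=dict(np.load(f'pics/{tag}.npz'))
    if 'mount' in d:
        T=np.eye(4);T[:3,:3]=Ro.from_rotvec(d['rot']).as_matrix();T[:3,3]=d['pos']
        W=T@d['mount']; d['Rc']=W[:3,:3]; d['C']=W[:3,3]
    else:
        d['Rc']=d['R'].T; d['C']=-d['R'].T@d['t']
    return d
def ray(d,u,v):
    xd=np.array([(u-d['cx'])/d['fx'],(v-d['cy'])/d['fy']]);x=xd.copy()
    for _ in range(20): x=xd/(1+d['k1']*(x@x))
    return np.r_[x,1.]
def at_z(d,u,v,z):
    r=d['Rc']@ray(d,u,v); return d['C']+r*(z-d['C'][2])/r[2]
def dep(d,u,v):
    z=np.median(d['range_z'][v-1:v+2,u-1:u+2]); return d['C']+d['Rc']@ray(d,u,v)*z
def tri(a,b):
    A=[];B=[]
    for d,u,v in (a,b):
        r=d['Rc']@ray(d,u,v);r/=np.linalg.norm(r);P=np.eye(3)-np.outer(r,r);A.append(P);B.append(P@d['C'])
    X=np.linalg.solve(A[0]+A[1],B[0]+B[1]); return X
def proj(d,X):
    c=d['Rc'].T@(np.asarray(X)-d['C']);x=c[:2]/c[2];x=x*(1+d['k1']*(x@x));return d['fx']*x[0]+d['cx'],d['fy']*x[1]+d['cy']
def crop(tag,u0,v0,u1,v1,k):
    im=cv2.imread(f'pics/{tag}.png')[v0:v1,u0:u1]
    cv2.imwrite(f'pics/{tag}_c{u0}_{v0}.png',cv2.resize(im,None,fx=k,fy=k,interpolation=cv2.INTER_CUBIC))
E
python3 - <<'E'
from h import *
for n in('scene','side','wrist'):
    im=snap(n,n+'0'); 
    d=load(n+'0'); print(n,d['C'],d['k1'],d['fx'])
print(bot.state())
E
```

```text
scene [ 1.3844027  -0.49109503  0.74316916] 0.03904353508757907 445.53383561383674
side [0.4312682  0.75975361 0.75008923] -0.061941945598407565 413.6991633991495
wrist [ 0.29680374 -0.43842342  0.37422447] 0.0077245921398258685 298.3923145067217
{'time_s': 0.15, 'qpos': array([-1.18429737e+00,  5.26818889e-02,  1.40149667e+00,  1.76913766e-05,
        1.68860987e+00, -7.03026707e-02]), 'joint_velocities': array([-1.04281873e-03, -1.96722806e-03, -2.80425441e-03,  5.91722612e-04,
        4.37314732e-04, -4.34550226e-05]), 'effort': array([ 1.02121288e-03, -3.81950247e+01, -3.60422194e+01, -4.68589485e-05,
        4.67108621e-03,  2.41962866e-06]), 'eef_pos': array([ 0.23150798, -0.4709561 ,  0.24166862]), 'ee_rot': array([-2.66612271e+00,  1.66038940e+00,  1.50416951e-03]), 'wrist_force': array([ 0.16718978,  0.60136567, -1.17701514]), 'moment': array([-0.00129168, -0.04539377,  0.04315728]), 'finger_gap': 0.997544162022403}
```

View pics/scene0.png

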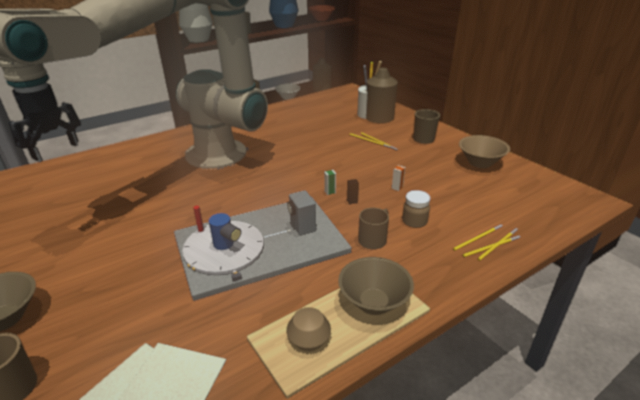

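View pics/side0.png

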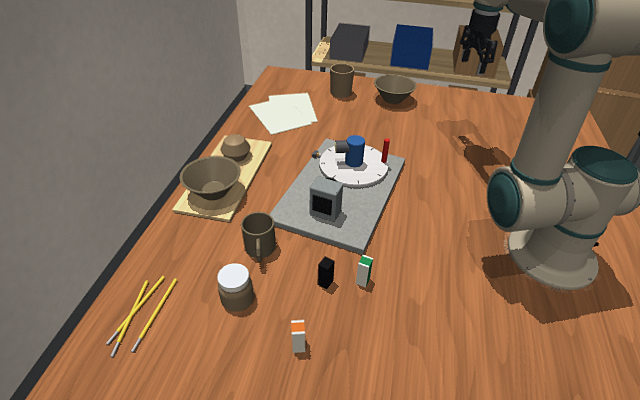

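View pics/wrist0.png

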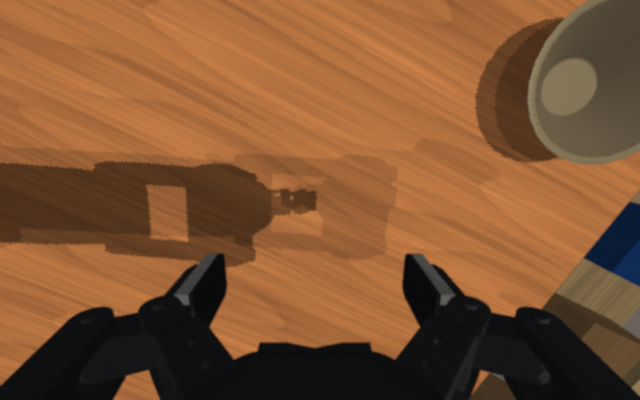

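The scene view shows the lamp (222,230), red post (198,218), screen box (303,213), green sample (330,182), mug (373,228) and tub (416,208). Things that could be mistaken for the green sample are the black block (353,190) and the orange sample (398,178). I choose the one with the green face and white sides, and will check it in a close crop.

Run:
```python
from h import *
crop('scene0',170,160,430,290,3)
crop('side0',260,120,420,300,4) if 0 else crop('side0',210,130,420,300,3)
s=load('scene0');d=load('side0')
for n,t,u,v in [('post top','s',198,208),('lamp top','s',221,217),('green top','s',331,172),('amber top','s',399,168),('tub','s',417,197),('mugc','s',374,225)]: print(n,dep(s,u,v).round(3))
for n,u,v in [('post top',386,141),('lamp top',355,141),('green top',365,261),('amber top',298,325),('tub',234,278)]: print(n,dep(d,u,v).round(3))
```

```text
post top [ 0.451 -0.228  0.11 ]
lamp top [ 0.525 -0.199  0.114]
green top [0.445 0.186 0.072]
amber top [0.545 0.368 0.071]
tub [0.701 0.287 0.081]
mugc [0.729 0.113 0.079]
post top [ 0.445 -0.225  0.108]
lamp top [ 0.528 -0.198  0.111]
green top [0.445 0.185 0.071]
amber top [0.545 0.365 0.07 ]
tub [0.694 0.298 0.081]
```

View pics/scene0_c170_160.png

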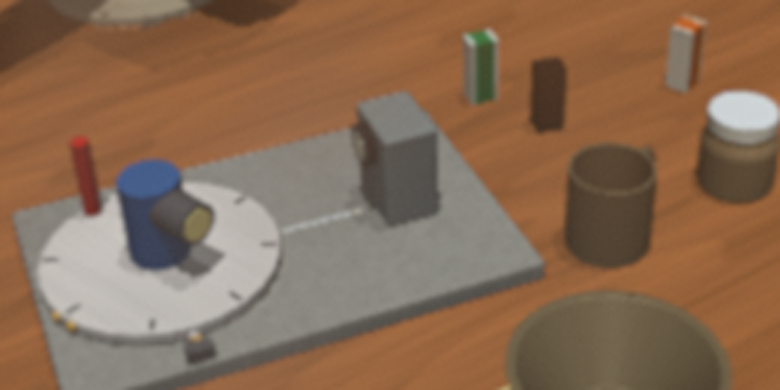

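View pics/side0_c210_130.png

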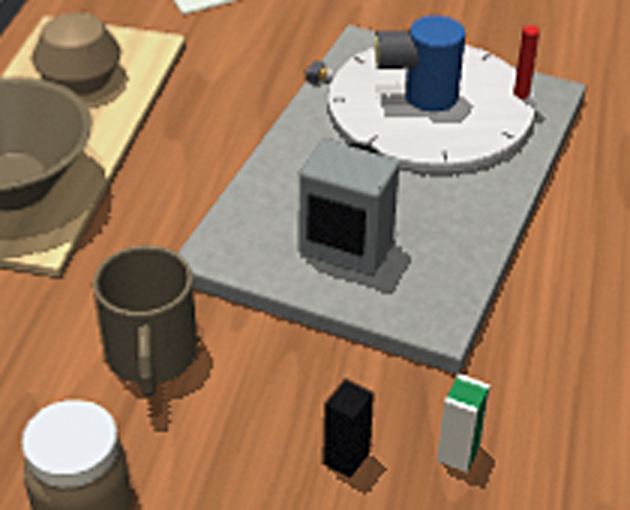

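The crops confirm the choice. The green block with white sides is at scene crop (480,67), the black look-alike at (548,95) and the orange one at (685,55). The lamp now looks towards +x, with the post on the robot side of the axis. Next I fit the poses from the depth data.

```bash
cat >> h.py <<'E'
def cloud(tag,st=1):
    d=load(tag);z=d['range_z'];h,w=z.shape
    vv,uu=np.mgrid[0:h:st,0:w:st];zz=z[::st,::st]
    K=np.array([[d['fx'],0,d['cx']],[0,d['fy'],d['cy']],[0,0,1.]])
    p=cv2.undistortPoints(np.c_[uu.ravel(),vv.ravel()].astype(np.float64)[:,None],K,np.array([d['k1'],0,0,0.]))[:,0]
    P=(np.c_[p,np.ones(len(p))]*zz.ravel()[:,None])@d['Rc'].T+d['C']
    m=zz.ravel()>0
    return P[m],d['frame'][::st,::st].reshape(-1,3)[m]
E
python3 - <<'E'
from h import *
for t in('scene0','side0'):
    P,c=cloud(t)
    def sel(cx,cy,r,z0,z1): 
        m=(np.hypot(P[:,0]-cx,P[:,1]-cy)<r)&(P[:,2]>z0)&(P[:,2]<z1);return P[m],c[m]
    for n,a in dict(screen=(0.56,-0.03,.09,.105,.118),green=(.445,.186,.03,.064,.078),amber=(.545,.367,.03,.064,.078),black=(.5,.22,.04,.062,.078),lamp=(.527,-.198,.04,.107,.118),post=(.448,-.227,.02,.05,.118),tub=(.697,.29,.05,.076,.09),mug=(.73,.1,.06,.074,.09)).items():
        q,_=sel(*a); 
        if len(q)<5: print(t,n,len(q)); continue
        r=cv2.minAreaRect((q[:,:2]*1000).astype(np.float32)); print(t,n,len(q),q.mean(0).round(3),'rect',np.round(r[0]),np.round(r[1]),round(r[2],1))
        if n in('lamp','tub','mug'):print('  circ',cv2.minEnclosingCircle((q[:,:2]*1000).astype(np.float32)))
E
```

```text
scene0 screen 358 [0.572 0.001 0.112] rect [567.   0.] [61. 74.] 78.6
scene0 green 63 [0.446 0.181 0.07 ] rect [445. 182.] [29. 31.] 74.8
scene0 amber 61 [0.547 0.365 0.07 ] rect [545. 366.] [26. 32.] 19.1
scene0 black 61 [0.526 0.206 0.07 ] rect [522. 206.] [29. 28.] 67.5
scene0 lamp 265 [ 0.534 -0.206  0.112] rect [ 533. -206.] [51. 62.] 80.3
  circ ((533.7327880859375, -198.86068725585938), 32.85725402832031)
scene0 post 140 [ 0.449 -0.231  0.085] rect [ 446. -231.] [15. 19.] 65.7
scene0 tub 264 [0.702 0.287 0.081] rect [700. 288.] [62. 61.] 75.2
  circ ((701.124755859375, 288.5292663574219), 32.69643020629883)
scene0 mug 105 [0.718 0.118 0.079] rect [713. 122.] [75. 39.] 41.6
  circ ((703.0467529296875, 133.13339233398438), 37.42405700683594)
side0 screen 451 [0.567 0.009 0.111] rect [566.   1.] [66. 70.] 79.7
side0 green 140 [0.444 0.185 0.07 ] rect [444. 183.] [29. 24.] 77.7
side0 amber 197 [0.545 0.371 0.07 ] rect [545. 369.] [24. 29.] 15.3
side0 black 145 [0.524 0.209 0.069] rect [524. 207.] [29. 24.] 70.6
side0 lamp 181 [ 0.529 -0.201  0.112] rect [ 530. -202.] [62. 50.] 47.8
  circ ((535.334716796875, -204.09146118164062), 33.123992919921875)
side0 post 111 [ 0.444 -0.226  0.085] rect [ 444. -228.] [18. 15.] 60.2
side0 tub 616 [0.699 0.292 0.08 ] rect [700. 291.] [61. 64.] 3.5
  circ ((699.4276123046875, 290.5566101074219), 32.46298599243164)
side0 mug 106 [0.713 0.117 0.079] rect [713. 121.] [76. 38.] 38.4
  circ ((701.639404296875, 135.5572509765625), 37.756404876708984)
```

```bash
cat >> h.py <<'E'
def go(target,xang,cur=None):
    """shift (cm, tool axes) and turn (deg) to reach target with tool x at world angle xang (deg), mod 180"""
    s=bot.state();R=Ro.from_rotvec(s['ee_rot']).as_matrix();p=s['eef_pos']
    sh=R.T@(np.array(target)-p)*100
    a=np.degrees(np.arctan2(R[1,0],R[0,0])); t=-(xang-a)  # tool z is down
    t=(t+90)%180-90
    print('tcp',p.round(4),'x ang',a.round(2),'zdir',R[:,2].round(3),'q6',s['qpos'][5].round(2),'F',s['wrist_force'].round(1),'gap',round(s['finger_gap'],3),'t',s['time_s'])
    print('  shift',sh.round(2),'turn',t.round(2),'alt',(t+180 if t<0 else t-180).round(2))
E
python3 - <<'E'
from h import *
print(load('wrist0')['mount'].round(3))
go([.446,-.229,.24],109)
E
```

```text
[[ 1.     0.001 -0.001 -0.001]
 [-0.001  0.961  0.276 -0.073]
 [ 0.001 -0.276  0.961 -0.133]
 [ 0.     0.     0.     1.   ]]
tcp [ 0.2315 -0.471   0.2417] x ang -63.83 zdir [-0.     0.001 -1.   ] q6 -0.07 F [ 0.2  0.6 -1.2] gap 0.998 t 0.15
  shift [-12.25 -29.92   0.18] turn 7.17 alt -172.83
```

```bash
python3 -m pendant '[[1,-3,-6,-1,2],[1,-6,-12,-2,4],[1,-9,-18,-2,6],[1,-11,-24,-2,7.2],[1,-12.2,-29.9,-2,7.2],[1,-12.2,-29.9,-2,7.2],[1,-12.2,-29.9,-2,7.2],[1,-12.2,-29.9,-2,7.2]]'
python3 - <<'E'
from h import *
snap('wrist','wrist1'); go([.446,-.229,.085],109)
E
```

```text
time_s: 1.15
eef_pos: [0.4452, -0.2306, 0.2618]
ee_rot: [-2.556, 1.827, 0.002]
wrist_force: [-0.1, 0.3, -0.2]
finger_gap: 0.999
tcp [ 0.4452 -0.2308  0.2618] x ang -71.15 zdir [-0.001  0.001 -1.   ] q6 0.69 F [-0.2 -0.7 -0.2] gap 1.0 t 1.2
  shift [-0.12 -0.14 17.68] turn -0.15 alt 179.85
```

View pics/wrist1.png

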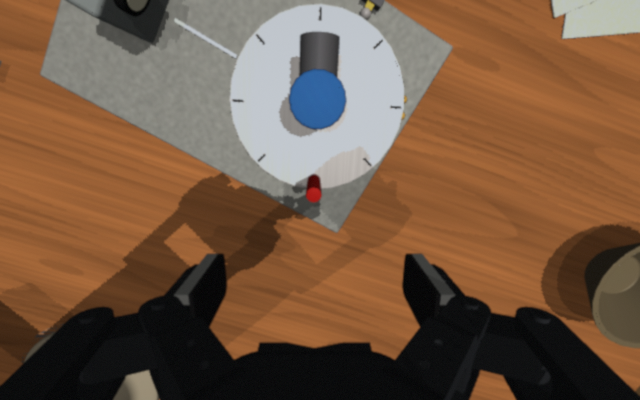

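The wrist view shows the post top at (313,195), lamp top at (318,99) and the white beam line from (177,20) to (236,56).

Run:
```python
from h import *
d=load('wrist1')
print('post',at_z(d,313.5,195,.110),'dep',dep(d,313,195))
f=d['frame'].astype(int)
m=((f[:,:,2]>f[:,:,0]+60)).astype(np.uint8); n,l,s,c=cv2.connectedComponentsWithStats(m); 
for i in range(1,n):
    if s[i,4]>500: print(s[i],c[i],at_z(d,*c[i],.112))
print('blue dep',dep(d,318,95))
a=at_z(d,177,20,.02);b=at_z(d,236,56,.02);print('line',a,b,np.degrees(np.arctan2(*(a-b)[[1,0]])))
P,c=cloud('wrist1')
q=P[(P[:,2]>.029)&(P[:,2]<.039)&(np.hypot(P[:,0]-.53,P[:,1]+.2)<.115)]
print('table',len(q),cv2.minEnclosingCircle((q[:,:2]*1000).astype(np.float32)),q[:,2].mean())
q=P[(P[:,2]>.106)&(P[:,2]<.118)&(np.hypot(P[:,0]-.53,P[:,1]+.2)<.05)]
print('lamp',len(q),cv2.minEnclosingCircle((q[:,:2]*1000).astype(np.float32)),q.mean(0))
q=P[(P[:,2]>.080)&(P[:,2]<.12)&(np.hypot(P[:,0]-.446,P[:,1]+.229)<.03)];print('post',len(q),q.mean(0),q[q[:,2]>.107].mean(0))
sd=load('side0');sc=load('scene0')
print('tri post',tri((d,313.5,195),(sd,386,140)),tri((d,313.5,195),(sc,198,207)))
print('tri lamp',tri((d,318,99),(sd,355,142)))
```

```text
post [ 0.44558488 -0.22849334  0.11      ] dep [ 0.44561587 -0.22796848  0.11078986]
[ 290   69   55   60 2572] [317.0474339   98.44284603] [ 0.53113029 -0.2026034   0.112     ]
blue dep [ 0.53407704 -0.20247321  0.11276385]
line [ 0.563528   -0.02843562  0.02      ] [ 0.54979114 -0.09912775  0.02      ] 79.00335283251228
table 20885 ((537.7860717773438, -204.79183959960938), 106.43220520019531) 0.035016747795557454
lamp 3409 ((541.9615478515625, -197.76014709472656), 37.93793487548828) [ 0.53827506 -0.2007388   0.11191509]
post 278 [ 0.44847196 -0.22763156  0.10585927] [ 0.44693784 -0.22818457  0.11063974]
tri post [ 0.44529083 -0.22859417  0.10860632] [ 0.4460363  -0.22742667  0.10993541]
tri lamp [ 0.53004979 -0.203569    0.1043512 ]
```

```bash
python3 -m pendant '[[1,-0.2,-0.1,4,-1],[1,-0.2,-0.1,8,-2],[1,-0.2,-0.1,12,-2],[1,-0.2,-0.1,16,-2],[1,-0.2,-0.1,17.7,-2],[1,-0.2,-0.1,17.7,-2],[0.3,-0.2,-0.1,17.7,-2],[0.3,-0.2,-0.1,17.7,-2],[0.3,-0.2,-0.1,17.7,-2],[0.3,-0.2,-0.1,17.7,-2]]'
python3 - <<'E'
from h import *
snap('wrist','wrist2'); go([.446,-.2283,.085],106.8)
s=bot.state();R=Ro.from_rotvec(s['ee_rot']).as_matrix();p=s['eef_pos']
A=np.array([.5305,-.2025,p[2]])
for k in range(1,17):
    a=np.radians(196.8+62.2*k/16); T=A+.0885*np.array([np.cos(a),np.sin(a),0]); print(k,(R.T@(T-p)*100).round(2),round(-62.2*k/16,1))
E
```

```text
time_s: 2.45
eef_pos: [0.4455, -0.2284, 0.0852]
ee_rot: [-2.587, 1.782, 0.001]
wrist_force: [-0.3, -0.2, 0.2]
finger_gap: 0.301
tcp [ 0.4454 -0.2284  0.0851] x ang -69.14 zdir [-0.     0.001 -1.   ] q6 0.66 F [-0.  -0.2  0.2] gap 0.298 t 2.5
  shift [ 0.01 -0.06  0.01] turn 4.06 alt -175.94
1 [ 0.58 -0.02 -0.  ] -3.9
2 [ 1.18 -0.04 -0.  ] -7.8
3 [ 1.78 -0.1  -0.  ] -11.7
4 [ 2.37 -0.2  -0.  ] -15.6
5 [ 2.96 -0.34 -0.  ] -19.4
6 [ 3.53 -0.52 -0.  ] -23.3
7 [ 4.09 -0.73 -0.  ] -27.2
8 [ 4.63 -0.99 -0.  ] -31.1
9 [ 5.16 -1.28 -0.  ] -35.0
10 [ 5.66 -1.61 -0.  ] -38.9
11 [ 6.14 -1.97 -0.01] -42.8
12 [ 6.6  -2.36 -0.01] -46.7
13 [ 7.03 -2.78 -0.01] -50.5
14 [ 7.43 -3.23 -0.01] -54.4
15 [ 7.79 -3.7  -0.01] -58.3
16 [ 8.13 -4.2  -0.01] -62.2
```

View pics/wrist2.png

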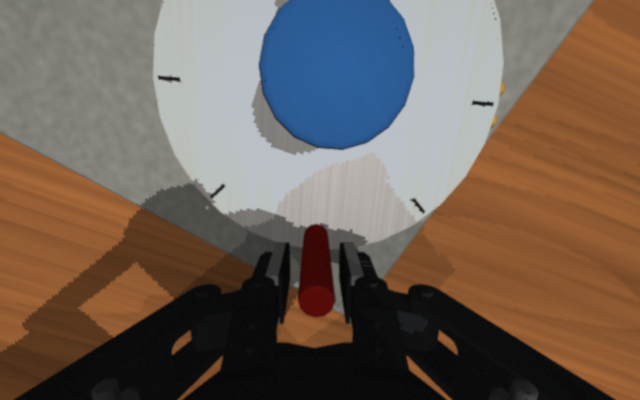

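The post (317,285) sits centred between the fingers, so I turn the table along the arc.

```bash
python3 -m pendant '[[0.3,0.6,0,0,-3.9],[0.3,1.2,0,0,-7.8],[0.3,1.8,-0.1,0,-11.7],[0.3,2.4,-0.2,0,-15.6],[0.3,3,-0.3,0,-19.4],[0.3,3.5,-0.5,0,-23.3],[0.3,4.1,-0.7,0,-27.2],[0.3,4.6,-1,0,-31],[0.3,5.2,-1.3,0,-35],[0.3,5.7,-1.6,0,-39],[0.3,6.1,-2,0,-43],[0.3,6.6,-2.4,0,-47],[0.3,7,-2.8,0,-50.5],[0.3,7.4,-3.2,0,-54.4],[0.3,7.8,-3.7,0,-58.3],[0.3,8.1,-4.2,0,-62.2],[0.3,8.3,-4.4,0,-64],[0.3,8.3,-4.4,0,-64]]'
python3 - <<'E'
from h import *
snap('wrist','wrist3');snap('scene','scene3'); go([.5137,-.2889,.085],169)
crop('scene3',170,160,350,290,4)
E
```

```text
time_s: 4.75
eef_pos: [0.5162, -0.2903, 0.0849]
ee_rot: [-3.138, 0.142, 0.001]
wrist_force: [-0.3, -0.8, -0.0]
finger_gap: 0.299
tcp [ 0.516  -0.2903  0.0849] x ang -5.19 zdir [-0.     0.001 -1.   ] q6 -0.48 F [ 0.6 -0.2 -0.8] gap 0.299 t 4.85
  shift [-0.24 -0.11 -0.  ] turn 5.81 alt -174.19
```

View pics/wrist3.png

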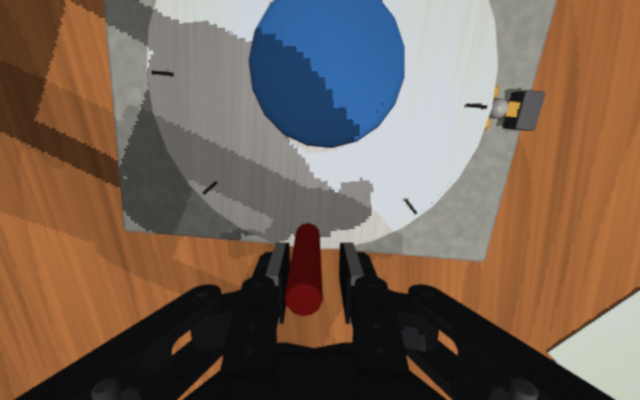

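View pics/scene3_c170_160.png

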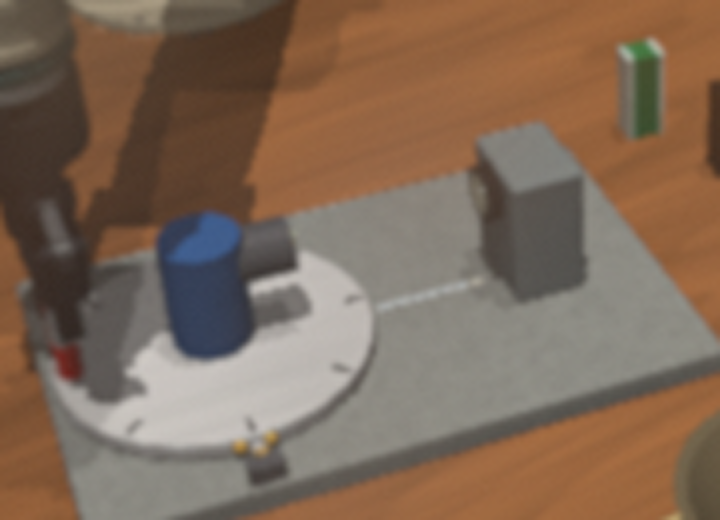

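The stop ball now sits between the two yellow studs (crop 258,447). I release the post, lift and check the angle.

```bash
python3 -m pendant '[[0.6,0,0,0,0],[1,0,0,0,0],[1,0,0,0,0],[1,0,0,-3,0],[1,0,0,-7,0],[1,0,0,-12,0],[1,0,0,-16,0],[1,0,0,-16,0],[1,0,0,-16,0],[1,0,0,-16,0]]'
python3 - <<'E'
from h import *
snap('wrist','wrist4'); go([.44,.183,.2],77.5)
crop('wrist4',200,0,460,220,3)
E
```

```text
time_s: 6.1
eef_pos: [0.5156, -0.2901, 0.2431]
ee_rot: [-3.136, 0.142, 0.005]
wrist_force: [-0.3, 0.2, -0.9]
finger_gap: 1.0
tcp [ 0.5157 -0.2901  0.2433] x ang -5.19 zdir [-0.003  0.002 -1.   ] q6 -0.48 F [ 0.6 -0.1 -0.4] gap 1.002 t 6.15
  shift [-11.81 -46.43   4.46] turn -82.69 alt 97.31
```

View pics/wrist4.png

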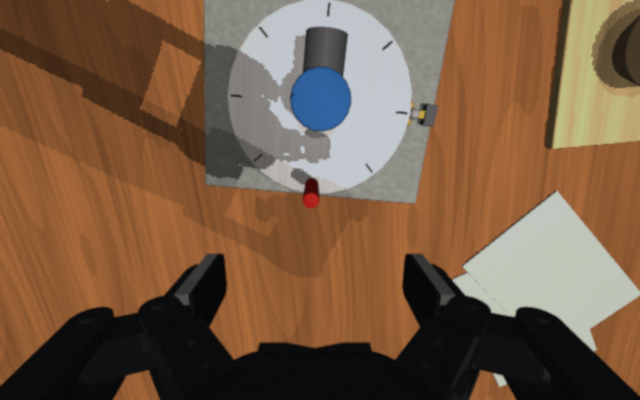

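View pics/wrist4_c200_0.png

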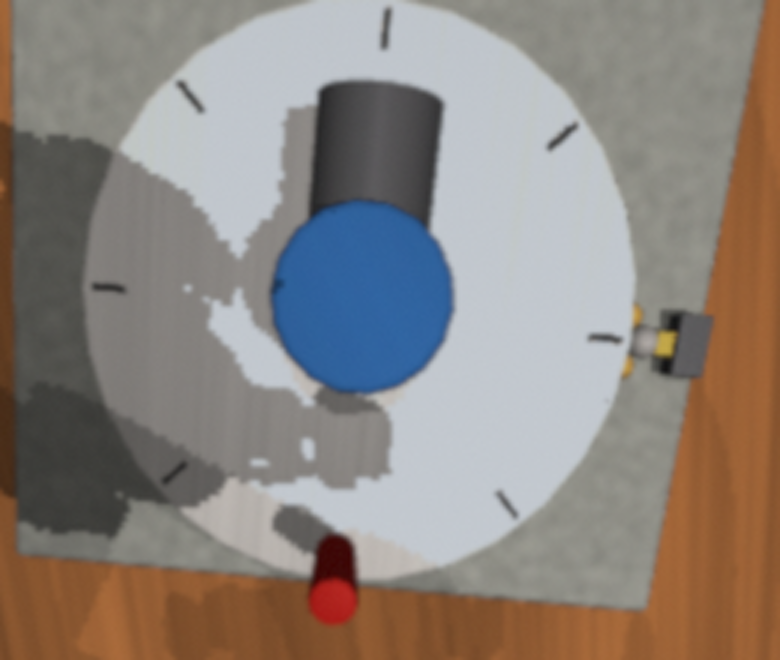

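Run:
```python
from h import *
d=load('wrist4')
post=at_z(d,311,199.5,.110);lamp=at_z(d,321,98.7,.112);print(post,lamp)
v=lamp-post;print(np.hypot(*v[:2]),np.degrees(np.arctan2(v[1],v[0])))
g=lambda a,b:at_z(d,200+a/3,b/3,.034)
L,R=g(109,288),g(604,338);w=R-L;print('ticks',L,R,(L+R)/2,np.linalg.norm(w),np.degrees(np.arctan2(w[1],w[0]))+90)
a,b=g(190,97),g(507,503);print((a+b)/2); a,b=g(562,136),g(175,472);print((a+b)/2)
```

```text
[ 0.51452298 -0.28878492  0.11      ] [ 0.53099169 -0.2024054   0.112     ]
0.08793542974479307 79.2058041295688
ticks [ 0.44214054 -0.18662262  0.034     ] [ 0.61905485 -0.21986368  0.034     ] [ 0.53059769 -0.20324315  0.034     ] 0.18001011439703535 79.3585624783646
[ 0.53054854 -0.20284144  0.034     ]
[ 0.53086925 -0.20301936  0.034     ]
```

The table is in the detent: the lamp's direction measures 79.2–79.4° against 79.0° for the beam line. The axis is at (0.5307, −0.203). Next I go over the green sample.

```bash
python3 -m pendant '[[1,-1,-3,-1,-6],[1,-2,-7,-2,-13],[1,-3,-11,-2,-20],[1,-4,-15,-2,-27],[1,-5,-19,-2,-34],[1,-6,-23,-2,-41],[1,-7,-27,-2,-48],[1,-8,-31,-1,-55],[1,-9,-35,0,-62],[1,-10,-39,1,-69],[1,-11,-43,2,-76],[1,-11.3,-46.4,4,-82.7],[1,-11.3,-46.4,4.4,-82.7],[1,-11.3,-46.4,4.4,-82.7],[1,-11.3,-46.4,4.4,-82.7]]'
python3 - <<'E'
from h import *
snap('wrist','wrist5'); go([.445,.183,.05],77.5)
crop('wrist5',220,100,420,250,4)
E
```

```text
time_s: 8.02
eef_pos: [0.4454, 0.1816, 0.2011]
ee_rot: [-2.449, -1.962, 0.0]
wrist_force: [-0.2, 0.2, -0.4]
finger_gap: 1.0
tcp [0.4454 0.1816 0.2012] x ang 77.41 zdir [-0.002  0.002 -1.   ] q6 -1.04 F [-1.1 -1.1 -0.2] gap 1.004 t 8.075
  shift [ 0.1  -0.04 15.12] turn -0.09 alt 179.91
```

View pics/wrist5.png

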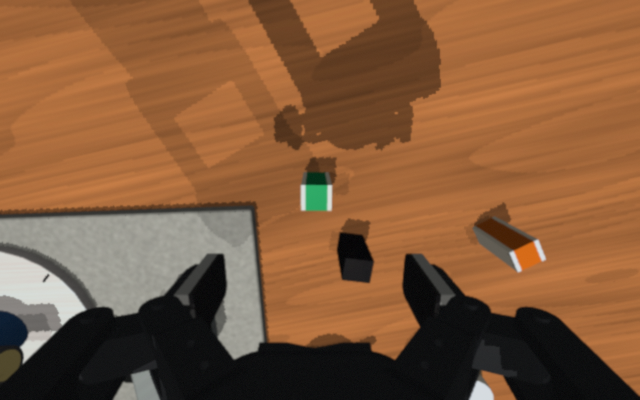

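View pics/wrist5_c220_100.png

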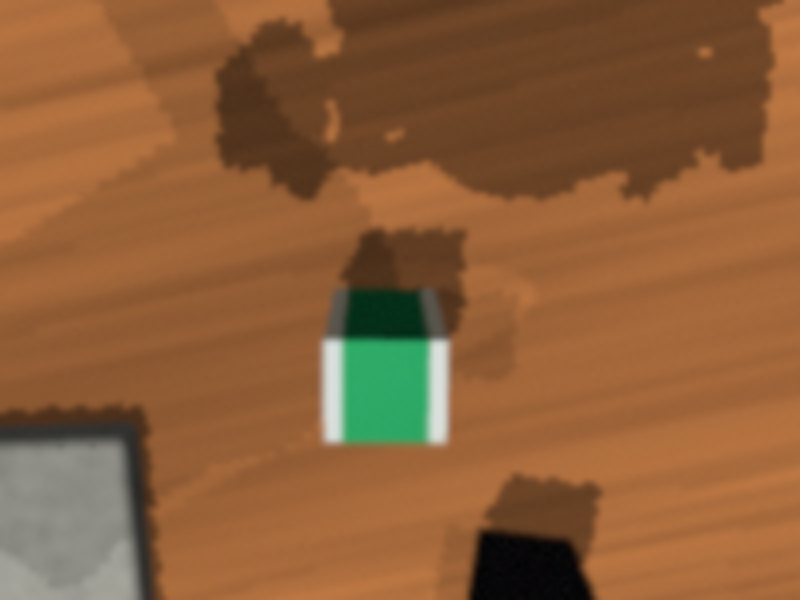

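Top face of the green sample in the crop: corners (323,338), (449,338), (448,445), (322,445), with the white sides left and right, along the jaw direction.

Run:
```python
from h import *
d=load('wrist5')
c=[at_z(d,220+a/4,100+b/4,.07) for a,b in [(323,338),(449,338),(448,445),(322,445)]]
for i in range(4):
    w=c[(i+1)%4]-c[i];print(c[i].round(4),np.linalg.norm(w).round(4),np.degrees(np.arctan2(w[1],w[0])).round(1))
m=np.mean(c,0);print(m)
print('dep',dep(d,316,198)); sd=load('side0');print('tri',tri((d,316.3,197.9),(sd,365.5,261)))
# gap-to-TCP view check: pads symmetric column
print(proj(d,[*d['pos'][:2],.07]))
go([m[0],m[1],.047],77.5)
```

```text
[0.4318 0.1749 0.07  ] 0.0284 77.4
[0.438  0.2027 0.07  ] 0.0253 -12.1
[0.4627 0.1974 0.07  ] 0.0291 -102.6
[0.4563 0.1689 0.07  ] 0.0252 166.2
[0.44720938 0.18596287 0.07      ]
dep [0.44688465 0.18567604 0.07081288]
tri [0.44478009 0.18648191 0.07379573]
(np.float64(311.23590162097815), np.float64(197.20635770735453))
tcp [0.4454 0.1816 0.2012] x ang 77.41 zdir [-0.002  0.002 -1.   ] q6 -1.04 F [-1.1 -1.1 -0.2] gap 1.004 t 8.075
  shift [ 0.43  0.11 15.42] turn -0.09 alt 179.91
```

```bash
python3 -m pendant '[[1,0.4,0.1,4,0],[1,0.4,0.1,8,0],[1,0.4,0.1,11,0],[1,0.4,0.1,14,0],[1,0.4,0.1,16.1,0],[1,0.4,0.1,16.1,0],[0.5,0.4,0.1,16.1,0],[0.5,0.4,0.1,16.1,0],[0.5,0.4,0.1,16.1,0]]'
python3 - <<'E'
from h import *
snap('wrist','wrist6'); go([.4472,.1860,.04],77.4)
crop('wrist6',200,150,440,330,3)
E
```

```text
time_s: 9.2
eef_pos: [0.4474, 0.1858, 0.041]
ee_rot: [-2.45, -1.963, -0.002]
wrist_force: [-0.0, -0.4, 1.1]
finger_gap: 0.496
tcp [0.4473 0.1858 0.0408] x ang 77.4 zdir [-0.001  0.003 -1.   ] q6 -1.04 F [ 0.4 -0.3  0.1] gap 0.501 t 9.25
  shift [ 0.02 -0.02  0.08] turn 0.0 alt -180.0
```

View pics/wrist6_c200_150.png

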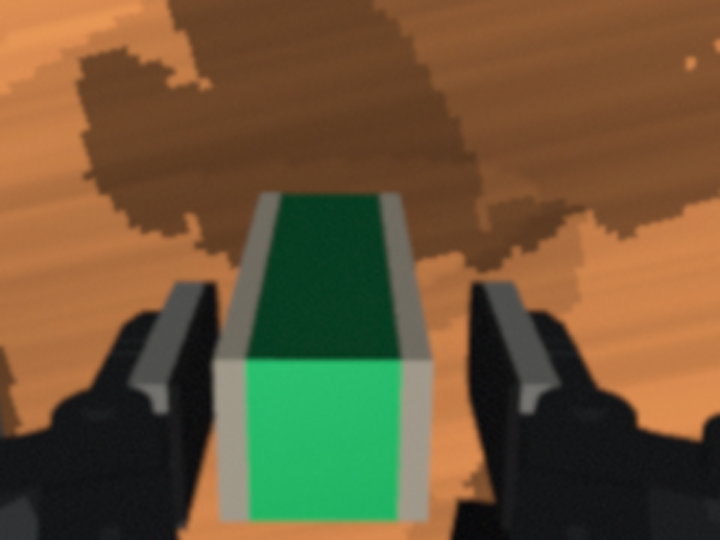

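Run:
```python
from h import *
d=load('wrist6');print(d['cx'],d['cy'])
for z in(.03,.04,.05,.07): u,v=proj(d,[*d['pos'][:2],z]);print(z,(u-200)*3,(v-150)*3)
for a,b in [(215,360),(431,360),(428,521),(220,521)]: print(at_z(d,200+a/3,150+b/3,.07).round(4))
print(np.mean([at_z(d,200+a/3,150+b/3,.07) for a,b in [(215,360),(431,360),(428,521),(220,521)]],0))
for u,v in [(263,250),(365,250)]: print(dep(d,u,v))
```

```text
314.1790971967408 204.77426810912553
0.03 329.01802814315613 312.4967824718857
0.04 328.3567074864037 338.91440818752073
0.05 327.60267238219313 369.0292632236453
0.07 325.72550669353706 443.9704143028508
[0.4323 0.1746 0.07  ]
[0.4384 0.2017 0.07  ]
[0.4621 0.1967 0.07  ]
[0.4559 0.1691 0.07  ]
[0.44719172 0.18554128 0.07      ]
[0.43349965 0.16675996 0.04539997]
[0.44409126 0.21330388 0.0451118 ]
```

```bash
python3 -m pendant '[[0.5,-0.1,0,0,0],[0.45,-0.1,0,0,0],[0.4,-0.1,0,0,0],[0.35,-0.1,0,0,0],[0.2,-0.1,0,0,0],[0,-0.1,0,0,0],[0,-0.1,0,0,0],[0,-0.1,0,0,0],[0,-0.1,0,0,0]]'
python3 - <<'E'
from h import *
snap('wrist','wrist7'); go([.4472,.1860,.14],77.4)
crop('wrist7',200,150,440,330,3)
E
```

```text
time_s: 10.38
eef_pos: [0.4472, 0.1848, 0.0409]
ee_rot: [-2.45, -1.963, -0.002]
wrist_force: [0.8, -0.5, 1.4]
finger_gap: 0.321
tcp [0.4472 0.1848 0.0409] x ang 77.41 zdir [-0.001  0.003 -1.   ] q6 -1.04 F [ 0.8 -0.4  1.3] gap 0.323 t 10.425
  shift [ 0.14 -0.04 -9.91] turn 0.01 alt -179.99
```

View pics/wrist7_c200_150.png

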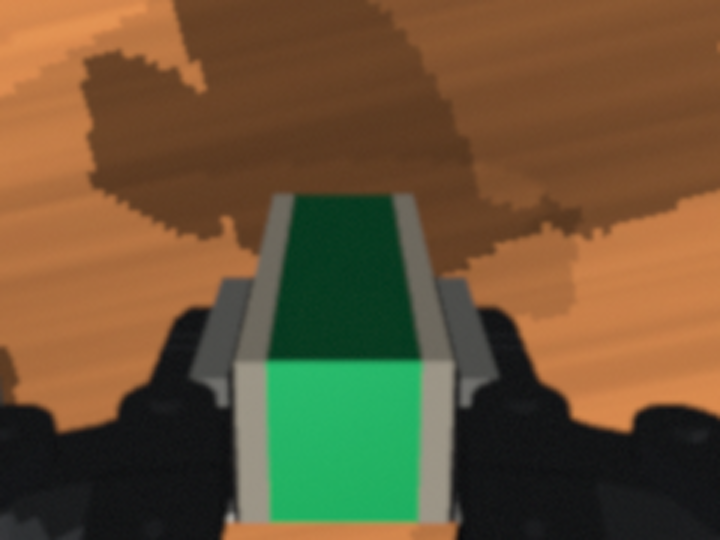

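Gripped at gap 0.32 (about 27 mm) on the white sides only. Now I lift it.

```bash
python3 -m pendant '[[0,0,0,-1,0],[0,0,0,-3,0],[0,0,0,-6,0],[0,0,0,-9,0],[0,0,0,-12,0],[0,0,0,-15,0],[0,0,0,-18,0],[0,0,0,-18,0],[0,0,0,-18,0],[0,0,0,-18,0]]'
python3 - <<'E'
from h import *
go([.5530,-.0882,.22],-11)
E
```

```text
time_s: 11.68
eef_pos: [0.4467, 0.1841, 0.2193]
ee_rot: [-2.449, -1.962, 0.002]
wrist_force: [0.1, -0.6, -0.4]
finger_gap: 0.318
tcp [0.4467 0.1841 0.2193] x ang 77.41 zdir [-0.003  0.002 -1.   ] q6 -1.04 F [ 0.1 -0.6 -0.4] gap 0.318 t 11.675
  shift [-24.26  16.31  -0.16] turn 88.41 alt -91.59
```

```bash
python3 -m pendant '[[0,-1,0.5,0,5],[0,-3,2,0,11],[0,-5,3,0,17],[0,-7,5,0,23],[0,-9,6,0,29],[0,-11,7.5,0,35],[0,-13,9,0,41],[0,-15,10,0,48],[0,-17,11.5,0,55],[0,-19,13,0,62],[0,-21,14,0,69],[0,-22.5,15.2,0,76],[0,-23.5,16,0,82],[0,-24.3,16.3,0,88.4],[0,-24.3,16.3,0,88.4],[0,-24.3,16.3,0,88.4],[0,-24.3,16.3,0,88.4]]'
python3 - <<'E'
from h import *
snap('wrist','wrist8'); snap('scene','scene8'); go([.5530,-.0882,.0959],-11)
E
```

```text
time_s: 13.8
eef_pos: [0.5527, -0.0882, 0.2183]
ee_rot: [-3.125, 0.298, 0.006]
wrist_force: [-0.0, -0.0, -1.5]
finger_gap: 0.322
tcp [ 0.5527 -0.0883  0.2184] x ang -10.93 zdir [-0.003  0.002 -1.   ] q6 -0.03 F [-0.5  0.1 -0.7] gap 0.321 t 13.9
  shift [7.000e-02 1.000e-02 1.225e+01] turn 0.07 alt -179.93
```

View pics/wrist8.png

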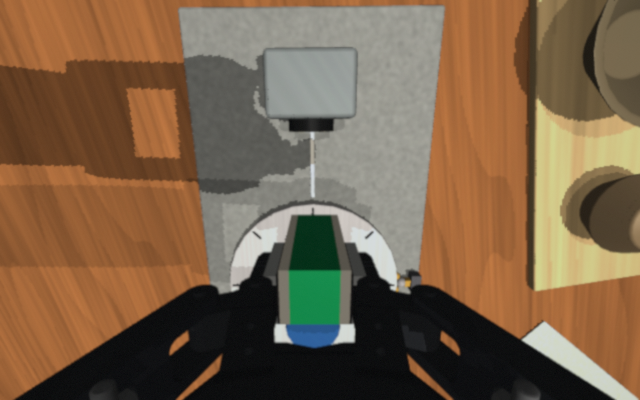

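View pics/scene8.png

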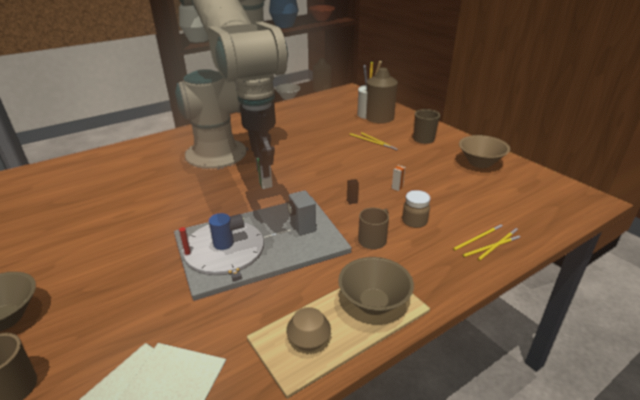

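The block, held square, has its top centre at (314,297). The beam line is at column 313, the screen top spans (266..356, 48..118), and the lamp is still facing the screen.

Run:
```python
from h import *
d=load('wrist8')
crop('wrist8',240,20,390,200,4)
a=at_z(d,313,134,.02);b=at_z(d,313,197,.02);w=a-b;print(a,b,np.degrees(np.arctan2(w[1],w[0])))
e=b+(a-b)*((-.0882-b[1])/(a-b)[1]);print('beam at y=-.0882',e)
c=[at_z(d,u,v,.112) for u,v in [(266,48),(356,48),(357,118),(266,118)]];print(np.mean(c,0));w=c[1]-c[0];print(np.degrees(np.arctan2(w[1],w[0])),np.linalg.norm(w))
z=d['pos'][2]-.0059+.035
t=[at_z(d,u,v,z) for u,v in [(279,270),(350,269),(357,325),(273,325)]]
print('block top',np.mean(t,0),d['pos'],[np.linalg.norm(t[1]-t[0]),np.linalg.norm(t[2]-t[1])])
```

```text
[ 0.56334777 -0.03197596  0.02      ] [ 0.5500311  -0.10093634  0.02      ] 79.07036677402091
beam at y=-.0882 [ 0.55249057 -0.0882      0.02      ]
[0.5703982  0.00775755 0.112     ]
-10.908859619907577 0.06508200140074906
block top [ 0.55566482 -0.08457097  0.2473783 ] [ 0.552669   -0.08816853  0.2182783 ] [np.float64(0.027329856095657468), np.float64(0.025491237974076316)]
```

View pics/wrist8_c240_20.png

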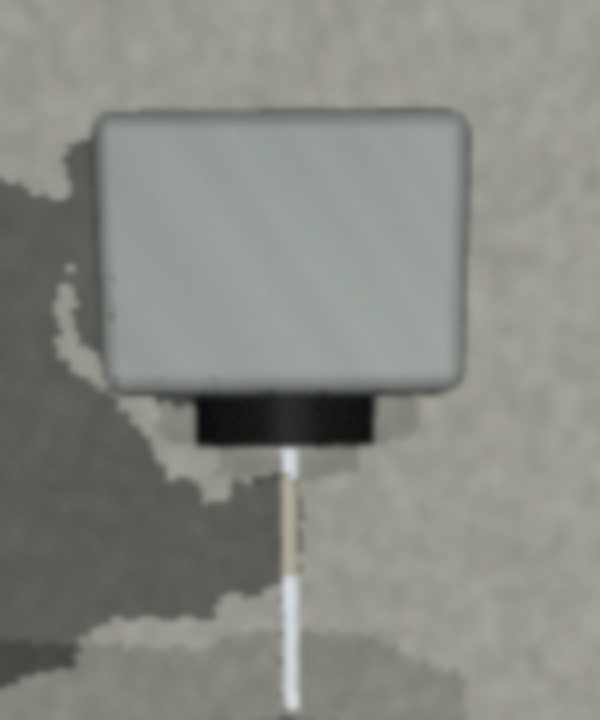

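```bash
python3 -m pendant '[[0,-0.1,0,2,0],[0,-0.1,0,4,0],[0,-0.1,0,6,0],[0,-0.1,0,8,0],[0,-0.1,0,10,0],[0,-0.1,0,11.5,0],[0,-0.1,0,12.2,0],[0,-0.1,0,12.2,0],[0,-0.1,0,12.2,0],[0,-0.1,0,12.2,0]]'
python3 - <<'E'
from h import *
snap('wrist','wrist9'); snap('scene','scene9'); snap('side','side9'); go([.5530,-.0882,.0959],-11)
crop('wrist9',180,0,440,200,3); crop('scene9',170,160,350,290,4); crop('side9',280,120,420,230,5)
E
```

```text
time_s: 15.15
eef_pos: [0.5518, -0.0879, 0.0972]
ee_rot: [-3.126, 0.299, 0.003]
wrist_force: [-0.1, 0.8, -1.1]
finger_gap: 0.321
tcp [ 0.5515 -0.0879  0.0968] x ang -10.93 zdir [-0.003  0.002 -1.   ] q6 -0.03 F [ 0.1  0.2 -1.7] gap 0.323 t 15.3
  shift [0.15 0.01 0.09] turn 0.07 alt -179.93
```

View pics/wrist9.png

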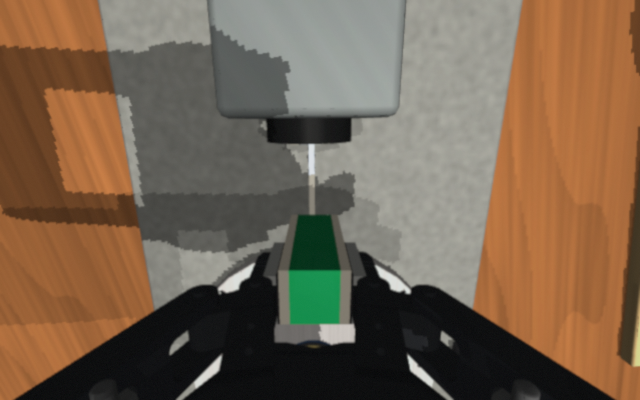

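View pics/scene9_c170_160.png

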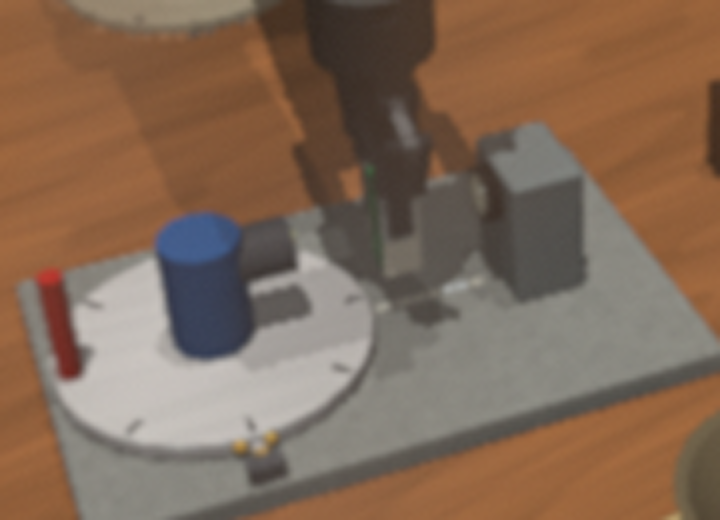

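View pics/side9_c280_120.png

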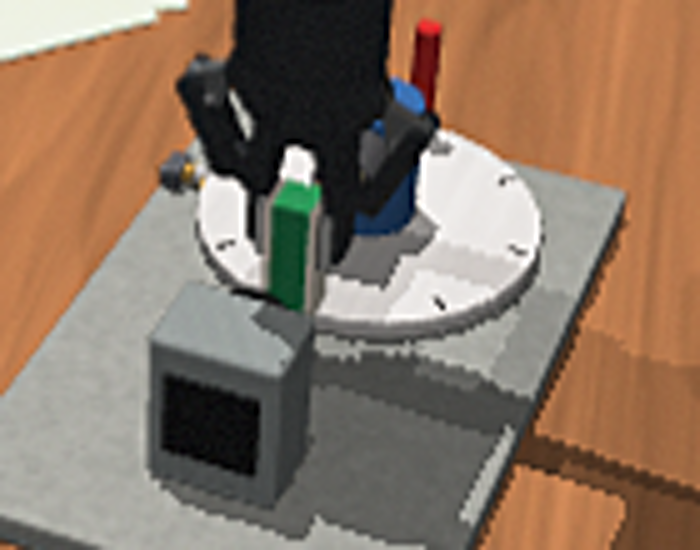

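Run:
```python
from h import *
u=np.array([np.cos(np.radians(79)),np.sin(np.radians(79))]);n=np.array([u[1],-u[0]])
# side: top face corners crop->px
d=load('side9')
P,c=cloud('side9')
def rep(nm,m): q=P[m];print(nm,len(q),q.mean(0).round(4) if len(q) else '')
ci=c.astype(int);g=(ci[:,1]>ci[:,0]+30)&(ci[:,1]>ci[:,2]+15)&(np.hypot(P[:,0]-.553,P[:,1]+.088)<.05)
rep('green all',g);q=P[g&(P[:,2]>.118)];print('top',q.mean(0),q[:,2].max())
q=P[g]; a=(q[:,:2]-[.5307,-.203]);print('across',np.percentile(a@n*1000,[2,50,98]),'along',np.percentile(a@u*1000,[2,50,98]),'z',np.percentile(q[:,2],[1,99]))
s=P[(np.hypot(P[:,0]-.566,P[:,1]-0)<.06)&(P[:,2]>.107)&(P[:,2]<.118)&~g];a=(s[:,:2]-[.5307,-.203]);print('screen across',np.percentile(a@n*1000,[1,50,99]),'along',np.percentile(a@u*1000,[1,99]))
# wrist
d=load('wrist9')
for nm,(x,y,z) in dict(l1=(311.5,146,.02),l2=(312,205,.02),ringL=(268,142,.09),ringR=(351,142,.09)).items():
    p=at_z(d,x,y,z);a=p[:2]-[.5307,-.203];print(nm,p.round(4),'across',a@n*1000)
z=d['pos'][2]+.0291
t=[at_z(d,x,y,z) for x,y in [(279,270),(350,269.5),(354,323),(276,323)]]
p=np.mean(t,0);a=p[:2]-[.5307,-.203];print('block',p,a@n*1000,a@u*1000)
# amber etc
for t in('side0','side9','scene0','scene9'):
    P,c=cloud(t)
    for nm,x,y,r,z0 in [('amber',.545,.367,.03,.06),('tub',.7,.29,.045,.07),('mug',.703,.134,.06,.072)]:
        m=(np.hypot(P[:,0]-x,P[:,1]-y)<r)&(P[:,2]>z0);print(t,nm,P[m].mean(0).round(4))
```

```text
green all 170 [ 0.5536 -0.0774  0.1034]
top [ 0.55287916 -0.08244706  0.12539483] 0.12859361799135705
across [-10.79614291  -1.78059805   8.0973425 ] along [108.95557023 129.96509253 133.32902769] z [0.06285715 0.12827233]
screen across [-37.97078188  -4.92843204  30.29863669] along [180.00505682 238.72411699]
l1 [ 0.562  -0.0343  0.02  ] across -1.4610744721199134
l2 [ 0.5542 -0.0761  0.02  ] across -1.123260863036752
ringL [ 0.5445 -0.0232  0.09  ] across -20.71697615059007
ringR [ 0.582  -0.0304  0.09  ] across 17.46577250205555
block [ 0.55480738 -0.08388988  0.12632514] 0.9371742212430059 121.52163528621311
side0 amber [0.5445 0.3714 0.0691]
side0 tub [0.6982 0.2942 0.0791]
side0 mug [0.6993 0.14   0.0778]
side9 amber [0.5444 0.3711 0.069 ]
side9 tub [0.6982 0.2941 0.079 ]
side9 mug [0.6997 0.139  0.0777]
scene0 amber [0.5472 0.3638 0.0687]
scene0 tub [0.7041 0.2846 0.0799]
scene0 mug [0.7013 0.1355 0.078 ]
scene9 amber [0.5476 0.3643 0.0689]
scene9 tub [0.7041 0.2844 0.0795]
scene9 mug [0.702  0.1358 0.0779]
```

All views agree: the block is about 2.4 mm too far across (+x), about 3 mm too far towards the screen, and on height. I nudge it.

```bash
python3 -m pendant '[[0,-0.1,0.1,0,0],[0,-0.2,0.3,0,0],[0,-0.2,0.3,0,0],[0,-0.2,0.3,0,0],[0,-0.2,0.3,0,0],[0,-0.2,0.3,0,0],[0,-0.2,0.3,0,0],[0,-0.2,0.3,0,0]]'
python3 - <<'E'
from h import *
snap('wrist','wrist10');snap('side','side10'); go([.5530,-.0882,.0959],-11)
u=np.array([np.cos(np.radians(79)),np.sin(np.radians(79))]);n=np.array([u[1],-u[0]])
P,c=cloud('side10');ci=c.astype(int);g=(ci[:,1]>ci[:,0]+30)&(ci[:,1]>ci[:,2]+15)&(np.hypot(P[:,0]-.553,P[:,1]+.088)<.05)
q=P[g]; a=(q[:,:2]-[.5307,-.203]);print('across',np.percentile(a@n*1000,[2,50,98]),'along',np.percentile(a@u*1000,[2,50,98]),'z',np.percentile(q[:,2],[1,99]))
print(bot.state()['joint_velocities'].round(3))
E
```

```text
time_s: 16.3
eef_pos: [0.549, -0.0904, 0.0968]
ee_rot: [-3.126, 0.299, 0.004]
wrist_force: [-0.5, -0.5, -0.9]
finger_gap: 0.324
tcp [ 0.549  -0.0904  0.0968] x ang -10.93 zdir [-0.003  0.002 -1.   ] q6 -0.04 F [-0.5  0.3 -1.6] gap 0.323 t 16.4
  shift [ 0.35 -0.29  0.09] turn 0.07 alt -179.93
across [-13.11852831  -3.96829097   5.51054463] along [106.20641827 127.14933431 130.11484835] z [0.0604223  0.13074893]
[-0.001  0.001 -0.001  0.     0.001  0.002]
```

View pics/wrist10.png

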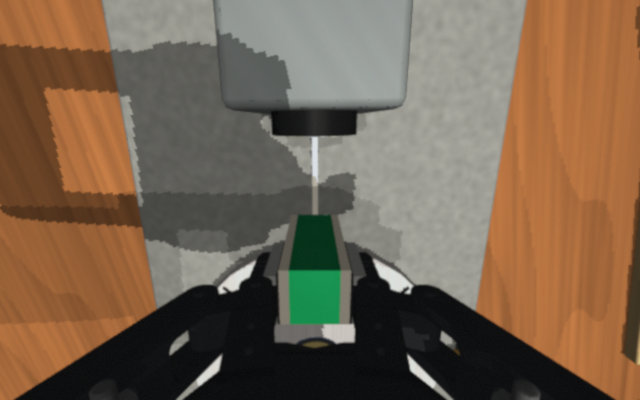

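View pics/side10.png

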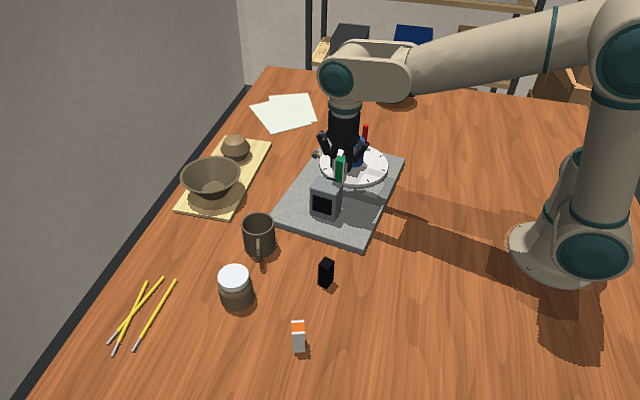

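The wrist view shows the block (column 314.5), the beam line (315) and the screen ring (314.5) in line, and the arm is still. I hand in.

```bash
python3 -c "
from station import bot
s=bot.state();print(s['finger_gap'],s['wrist_force']);print(bot.sign_off())"
```

```text
0.32313556887280426 [-0.46232634  0.32750337 -1.64210982]
the job is handed in; nothing more can be done
None
```

I turned the lamp's table by its post into the detent, gripped the green sample on its white sides, and handed in holding it in the beam. There was no verdict on hand-in; the checks below are my own measurements.

- **Lamp:** after release it measured 79.2–79.4°, against a beam line at 79.0°. The ball sits between the two studs.
- **Grip:** the fingers closed on the white sides only, as seen in the wrist view. The opening held at 0.32, about 27 mm.
- **Position:** the last wrist view shows block, beam line and screen ring in line to within 1 pixel. By the depth data the block is roughly mid-way along and at about 90 mm height, and it is square to the beam by the tool angle to about 0.1°.
- **Still and clear:** the arm was at rest at hand-in with under 2 N at the wrist. Neither the block nor the robot was seen touching anything else.
- **Left alone:** the orange sample, mug and tub had moved by no more than the measuring noise, about 1 mm. That was measured just before the last small nudge, and they look unchanged in the final side view.

**Disagreement:** the robot's own reading puts the TCP about 3.5 mm across from where I computed the beam, while the cameras show it centred. I trusted the cameras; either way it is inside the 8 mm limit.

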